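Restock the divided counter crate in the music shop

TASK

Fill the three empty cells of the walnut counter crate, one thing to a cell: the two loose harmonica cases go on end into the two empty case cells and the loose polish bottle goes into the empty square bottle cell, all upright and right down on the cell floors. Set them in without dropping them or tipping the bottle over, and leave the stock already in the crate and everything else on the counter where it is.

Things in the scene. Friction and masses are not known exactly. Their poses are not given: they have to be found in the camera images.
- case_lying: loose harmonica case: grey hard plastic box, dark seam, small chrome clasp, 118 mm long, 46 wide, 34 thick, about 130 g; origin at its centre, y along its length, x across its width, z through its thickness; ends alike and flat. It lies flat on the glass (z up, origin 17 mm above the glass) at any heading, so at first it can only be gripped across its width
- case_standing: loose harmonica case: grey hard plastic box, dark seam, small chrome clasp, 118 mm long, 46 wide, 34 thick, about 130 g; origin at its centre, y along its length, x across its width, z through its thickness; ends alike and flat. It stands on end on the glass (y vertical, origin 59 mm above the glass) at any heading
- bottle: loose guitar polish bottle standing on the glass, rigid, about 140 g: cream round body 34 mm in diameter up to 84 mm, shoulder narrowing to the neck at 98 mm, dark round cap 26 mm in diameter from 101 mm to the top at 126 mm; origin at the centre of its foot, z up
- crate: walnut crate fixed to the counter, open on top, one row of five cells along its y: 277 mm long (y), 57 deep (x); outer walls 8 mm thick, 73 high; dividers 4 mm thick, 65 high; floor 8 mm above the glass; origin under its centre. Cells are 41 mm deep (x); widths from the +y end: case 53 (full), case 53 (empty), bottle 43 (full), case 53 (empty), bottle 43 (empty)
- case_cell_1 (a point): centre that a case has when seated in the empty case cell beside the stock case (crate frame x 0, y +47 mm; 67 mm above the glass); axes as the crate's. A seated case stands on end, width along the crate's y, thickness along its x, its top 126 mm above the glass
- case_cell_2 (a point): centre that a case has when seated in the other empty case cell, between the stock bottle and the empty bottle cell (crate frame x 0, y -57 mm; 67 mm above the glass); axes as the crate's
- bottle_cell (a point): centre of the floor of the empty bottle cell at the crate's -y end (crate frame x 0, y -109 mm; 8 mm above the glass); axes as the crate's
- case_stock: bystander: the same kind of harmonica case with the same axes, already standing in the crate's first cell (+y end), top 126 mm above the glass; origin at its centre
- bottle_stock: bystander: the same kind of polish bottle, already standing in the crate's middle cell, top 134 mm above the glass; origin at the centre of its foot
- pick_stack: bystander: small loose stack of tortoiseshell picks, about 28 mm across and 14 mm high; origin under its centre
- capo: bystander: chrome spring capo lying on the glass, about 130 x 75 mm and 18 mm high, no part farther than 90 mm from its origin on the glass
- saddle_blank: bystander: bone saddle blank 82 x 12 x 6 mm lying on the glass; origin under its centre, x along its length
- pick_tin: bystander: black plastic pick tin 68 x 48 mm, 21 mm high; origin under its centre
- glass_slide: bystander: green glass bottleneck slide standing on end, a tube 29 mm in diameter and 66 mm high; origin at the centre of its foot
- pick_tower: fixed obstacle: pick display tower, 110 mm round foot with a square column 76 mm wide, 212 mm high in all; origin at the centre of its foot

How it is judged:
At the end, for the whole second after the job is handed in: Each of the two empty case cells holds one of the two loose harmonica cases (either one, either end up, either way round) and the empty bottle cell holds the loose bottle: each within 12 mm of its seated point, within 0.15 rad of upright, released and at rest (under 20 mm/s) (((distance between case_lying and case_cell_1 below 0.012 m and angle between the y axis of case_lying and the z axis of crate, either way round below 0.15 rad) or (distance between case_standing and case_cell_1 below 0.012 m and angle between the y axis of case_standing and the z axis of crate, either way round below 0.15 rad)) and ((distance between case_lying and case_cell_2 below 0.012 m and angle between the y axis of case_lying and the z axis of crate, either way round below 0.15 rad) or (distance between case_standing and case_cell_2 below 0.012 m and angle between the y axis of case_standing and the z axis of crate, either way round below 0.15 rad)) and distance between bottle and bottle_cell below 0.012 m and angle between bottle's own z axis and vertical below 0.15 rad and linear speed of each of case_lying, case_standing, bottle below 0.02 m/s); the robot touches nothing.
It fails at once if the picks, the capo, the saddle blank, the pick tin or the glass slide is moved by more than 30 mm (distance of any of pick_stack, capo, saddle_blank, pick_tin, glass_slide from where it was at the start of the episode above 0.03 m).
It fails at once if the case or the bottle that already stands in the crate is moved by more than 25 mm (distance of any of case_stock, bottle_stock from where it was at the start of the episode above 0.025 m).
It fails at once if a case or the bottle is dropped or thrown down: it moves faster than 0.7 m/s while the fingers are not touching it ((contact force between the fingers and case_lying below 0.05 N and linear speed of case_lying above 0.7 m/s) or (contact force between the fingers and case_standing below 0.05 N and linear speed of case_standing above 0.7 m/s) or (contact force between the fingers and bottle below 0.05 N and linear speed of bottle above 0.7 m/s)).
It fails at once if the bottle is tipped over (leans more than 40 degrees) (angle between bottle's own z axis and vertical above 0.7 rad).
It also fails if it takes over 72 s, if anything falls off the work surface, if the arm or the gripper's body presses on something with over 40 N, if the wrist force passes 120 N, or if a joint passes its speed limit or range.

ROBOT

A 6-joint arm with a two-finger parallel gripper is mounted at the origin on the work surface. World frame = base frame: x ahead of the robot, y to its left, z up, the work surface at z = 0. Lengths are in m, angles in rad, forces in N, time in s.
With the tool pointing down it reaches from about 0.375 to 0.75 m from the base axis. Payload 9 kg.
Tool frame: the origin (TCP) lies at the very end of the fingers, on their centre line; the grasp point (between the pads) lies 19 mm behind it; z points along the fingers, y is the line along which they close (so a half turn about z gives the same grasp; the last joint's range is limited). The gripper opens to 85 mm and grips with 20 to 120 N. Pads are 22 mm wide; open, the fingers measure 114 mm over their backs; the gripper's body (76 mm by 85 mm) begins 54 mm behind the grasp point. The pads swing forward as they close: fully open they stand 13 mm farther back than shut.
Start: joints at [-1.561, 0.104, 0.097, 1.564, 0, 1.353], TCP at [0.136, -0.585, 0.231] pointing down, gripper open.
Joint ranges: [-2.99, 2.99], [-0.84, 1.86], [-1.1, 1.16], [-1.84, 2.11], [-1.51, 1.56], [-3.14, 3.14]. Speed limits (rad/s): [2.22, 2.22, 2.57, 3.14, 3.14, 3.14].

INTERFACE

Orientations are given as a rotation vector (axis times angle).
In Python, from cell import arm gives the robot as it stands.
- The arm moves only by the shell command python3 -m pendant 'ROWS' [OPENING]. ROWS is JSON, a list of rows, each a list of 4 numbers: the shift along the world's x, y, z in cm, then the turn about the world's z in rad. In form: [[dx, dy, dz, turn], ...]. A call has 1 to 10 rows; each row is the pose to reach, as a shift and turn from the pose commanded when the call began; what a row does not reach only later rows make up. A row lasts 1/12 s, in which the tool goes at most 41.7 mm and 7.16 degrees, less where a joint would pass 70% of its speed; a pose out of reach is approached as far as the arm can. A call with a gripper value outside its range is refused whole. OPENING is the opening, from 0 (shut) to 1 (fully open), set as the call begins (- or left out, the last holds). The fingers move at their own pace and stop on an object; the grip force is fixed at half the most. Time passes only in rows, so rows that repeat a pose let the fingers close. It gives the time, the measured TCP pose, the force, the opening and the grip force at its end, in the units of the state.
- arm.get_state(): the state, without advancing time (a new reading comes with each control period).
- arm.read_camera(name): name is "side" or "top" or "wrist"; returns (picture, depth): 384x512x3 uint8, red, green, blue; 384x512 float32, m along the optical axis (not along the pixel's ray), 0 where there is no reading.
- arm.calibration(name): a dict with "fx", "fy", "cx", "cy" (pixels), "distortion" ([k1, k2, p1, p2, k3] as OpenCV has them; the pictures are not rectified), "extrinsics" (4x4, takes a point from camera to world coordinates). Camera axes: x right, y up, looking along -z (the intrinsics and any distortion apply to the point x, -y, -z); pixel columns grow to the right and rows downward; lengths in m; the calibration is good to about 2 mm. A picture is of the moment at which its call begins: read the wrist's pose just before it. calibration takes no time and is no camera call; for the wrist camera it gives the pose at the moment of the call.
- arm.hand_in(): hands the job in; it is judged then, once.
Trained networks look in the newest picture that a camera, given by its name, has taken for a name from the list of things; names that differ only in an ending like _2 or _b are one class to them, and where a whole thing is asked for, a point or a joint stands for the part that bears it (a point fixed in the world has none). Each returns a list of dicts, best first, with "p" (0 to 1); they miss things now and then, are a little off and sometimes report something else, mostly with a low value. They report only what shows in the picture. A call takes as long as a camera call.
- arm.search_frame(camera, thing): "at" ([x, y, z] in m, in world coordinates, good to about 4 mm: the middle of the surface that is visible of it).
- arm.silhouettes(camera, thing): "region" (384x512 bool, what is visible of it).
- arm.tip_of(camera, thing): "at" ([x, y, z] in m, in world coordinates, good to about 4 mm: a listed point, or the origin of a listed thing).
The state is a dict: "time": time; "joint_pos": joint angles; "joint_vel": joint speeds; "tau": joint torques, N m; "eef_pos": TCP position; "tcp_rot": TCP orientation; "force": force on the tool from outside, world axes, zero at the start; "moment": the same for the moment, N m; "opening": finger opening in m; "finger_force": force on a finger pad.
Only numpy, scipy, OpenCV 4.12 (cv2) and the standard library are available. Lean on these libraries where they do the work, as an engineer would, in place of code of your own. Each camera call takes 0.05 s, during which the arm holds its last target. There are 200 camera calls.

## Working session

There is one attempt and no reset: what is moved stays moved. The work goes in short steps, Python scripts to look and compute and a shell command to move; the robot and the scene stay as the last step left them, time stands still between calls to the robot, and variables do not carry over. Pictures are saved under pics/ and viewed, at most 10 in all, crops included, and the job is handed in when it is done.

```bash
mkdir -p pics; ls; cat > h.py <<'E'
import numpy as np,cv2
from cell import arm
def world(cam,px,depth,cal=None):
    c=cal or arm.calibration(cam)
    K=np.array([[c['fx'],0,c['cx']],[0,c['fy'],c['cy']],[0,0,1.]])
    px=np.asarray(px,float).reshape(-1,1,2)
    n=cv2.undistortPoints(px,K,np.array(c['distortion'],float)).reshape(-1,2)
    d=np.asarray(depth).reshape(-1)
    P=np.c_[n[:,0]*d,-n[:,1]*d,-d,np.ones(len(d))]
    return (P@np.array(c['extrinsics']).T)[:,:3]
def cloud(cam,region,depth,cal=None):
    r,c=np.nonzero(region&(depth>0))
    return world(cam,np.c_[c,r],depth[r,c],cal)
def rect(P):  # xy min area rect
    (c,s,a)=cv2.minAreaRect((P[:,:2]*1000).astype(np.float32))
    return np.round(c,1),np.round(s,1),round(a,1)
E
python3 - <<'E'
from h import *
print({k:np.round(v,3) if not isinstance(v,float) else v for k,v in arm.get_state().items()})
for c in('top','side'):
    im,d=arm.read_camera(c); cv2.imwrite(f'pics/{c}0.png',im[:,:,::-1]); np.save(f'{c}0.npy',d)
    print(c,np.round(arm.calibration(c)['extrinsics'],3).tolist())
    for t in ['case_lying','case_standing','bottle','crate','case_cell_1','case_cell_2','bottle_cell','case_stock','bottle_stock','pick_tower','glass_slide','pick_stack','capo','saddle_blank','pick_tin']:
        print(c,t,[(np.round(x['at'],3).tolist(),round(x['p'],2)) for x in arm.tip_of(c,t)][:4])
E
```

```text
pics
{'time': 0.0, 'joint_pos': array([-1.561,  0.105,  0.096,  1.564, -0.   ,  1.353]), 'joint_vel': array([ 0.002, -0.   ,  0.   , -0.   , -0.001,  0.002]), 'tau': array([-3.0000e-03, -5.5692e+01,  5.0366e+01,  1.6000e-02, -0.0000e+00,
       -0.0000e+00]), 'eef_pos': array([ 0.135, -0.584,  0.231]), 'tcp_rot': array([-3.12 , -0.357, -0.   ]), 'force': array([ 0.971, -0.288,  0.081]), 'moment': array([ 0.064, -0.035, -0.013]), 'finger_force': 0.0, 'opening': 0.08511852929820414}
top [[-0.002, 0.991, -0.133, 0.376], [-1.0, -0.004, -0.01, 0.092], [-0.01, 0.133, 0.991, 1.173], [0.0, 0.0, 0.0, 1.0]]
top case_lying [([0.435, 0.156, 0.017], 0.8), ([0.336, 0.345, -0.004], 0.72)]
top case_standing [([0.488, 0.377, 0.06], 0.98)]
top bottle [([0.624, 0.195, 0.004], 0.58)]
top crate [([0.579, -0.146, -0.003], 0.71), ([0.486, 0.38, 0.06], 0.52)]
top case_cell_1 [([0.582, -0.101, 0.065], 0.93), ([0.571, -0.202, 0.064], 0.73), ([0.691, 0.417, -0.002], 0.54)]
top case_cell_2 [([0.582, -0.101, 0.065], 0.93), ([0.571, -0.202, 0.064], 0.73), ([0.691, 0.417, -0.002], 0.54)]
top bottle_cell [([0.566, 
[... 944 characters left out ...]
1, 0.066], 0.77), ([0.566, -0.262, 0.008], 0.68)]
side bottle_cell [([0.57, -0.261, 0.01], 0.88)]
side case_stock [([0.591, -0.043, 0.066], 0.9), ([0.686, 0.413, -0.004], 0.48)]
side bottle_stock []
side pick_tower [([0.689, 0.41, -0.005], 0.85)]
side glass_slide [([0.723, 0.074, 0.003], 0.7)]
side pick_stack [([0.336, 0.348, 0.004], 0.67), ([0.51, 0.253, -0.006], 0.66), ([0.591, -0.045, 0.067], 0.61), ([0.725, 0.075, 0.002], 0.43)]
side capo [([0.42, -0.151, -0.0], 0.79)]
side saddle_blank [([0.335, 0.348, 0.0], 0.78), ([0.579, -0.102, 0.066], 0.63), ([0.508, 0.255, -0.004], 0.21)]
side pick_tin [([0.407, -0.008, -0.001], 0.86), ([0.686, 0.411, -0.002], 0.62), ([0.622, 0.194, 0.001], 0.47)]
```

View pics/top0.png

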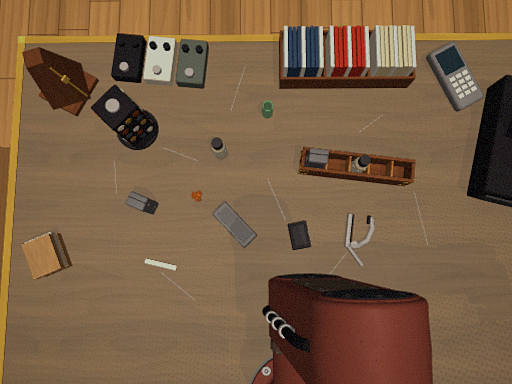

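```bash
python3 - <<'E'
from h import *
for c in('top','side'):
    d=np.load(c+'0.npy')
    P=cloud(c,d>0,d)
    def box(x0,x1,y0,y1,z0,z1): 
        return P[(P[:,0]>x0)&(P[:,0]<x1)&(P[:,1]>y0)&(P[:,1]<y1)&(P[:,2]>z0)&(P[:,2]<z1)]
    for n,b in dict(lying=(.36,.51,.08,.23,.025,.045),standtop=(.42,.55,.32,.44,.108,.13),standall=(.42,.55,.32,.44,.03,.13),bcap=(.58,.67,.15,.24,.115,.135),ball=(.58,.67,.15,.24,.02,.08),rim=(.5,.66,-.32,0.02,.066,.080),crate=(.5,.66,-.32,0.02,.03,.080),stock=(.55,.65,-.1,0.,.118,.13),scap=(.54,.62,-.19,-.1,.12,.14),tower=(.6,.8,.3,.5,.15,.23)).items():
        Q=box(*b)
        if len(Q)>5: print(c,n,len(Q),rect(Q),np.round(Q.mean(0),4),round(np.percentile(Q[:,2],95),4))
E
```

```text
top lying 861 (array([435.7, 158.1]), array([117.8,  46.5]), 43.2) [0.4348 0.1578 0.034 ] 0.0375
top standtop 291 (array([486.1, 382. ]), array([46.7, 34.5]), 65.8) [0.4855 0.3807 0.1177] 0.1214
top standall 406 (array([485.8, 381.9]), array([46.9, 34.8]), 67.4) [0.4833 0.3754 0.1046] 0.1212
top bcap 100 (array([621.5, 195.7]), array([24.4, 23.7]), 39.3) [0.621  0.1951 0.1253] 0.129
top ball 71 (array([613.4, 191.4]), array([14.3, 33. ]), 24.5) [0.6107 0.1902 0.0542] 0.0777
top rim 914 (array([ 578.7, -146.4]), array([277.6,  58.3]), 83.0) [ 0.5745 -0.1512  0.0722] 0.0761
top crate 1697 (array([ 578.5, -146.1]), array([278.2,  58.5]), 83.0) [ 0.573  -0.1553  0.0623] 0.0754
top stock 280 (array([590.4, -43.5]), array([45.8, 34. ]), 81.6) [ 0.5895 -0.0433  0.1252] 0.1284
top scap 109 (array([ 577.2, -149.6]), array([24.5, 23.6]), 87.2) [ 0.5769 -0.1492  0.1326] 0.1367
top tower 1459 (array([685.3, 414.6]), array([79.9, 78.1]), 45.5) [0.68   0.4094 0.1976] 0.2127
side lying 924 (array([436.2, 157.3]), array([118.4,  47.4]), 43.4) [0.4379 0.1649 0.0344] 0.0371
side standtop 677 (array([4
[... 157 characters left out ...]
0874] 0.1196
side bcap 150 (array([623.1, 195. ]), array([24.3, 24.8]), 3.2) [0.6223 0.1989 0.1239] 0.128
side ball 434 (array([620.6, 204.4]), array([33.8, 16.6]), 15.9) [0.6205 0.2064 0.0505] 0.0769
side rim 412 (array([ 579.7, -145.4]), array([278.2,  56.8]), 83.1) [ 0.5764 -0.0914  0.0726] 0.0783
side crate 1053 (array([ 579.6, -145.3]), array([278.2,  57.9]), 83.0) [ 0.5756 -0.0922  0.0587] 0.0758
side stock 141 (array([591.2, -43.9]), array([48.7, 32.3]), 82.6) [ 0.591  -0.0377  0.1241] 0.1265
side scap 69 (array([ 579.1, -147.5]), array([23.3, 24.6]), 51.8) [ 0.5786 -0.1445  0.1293] 0.1343
side tower 4557 (array([686.1, 415.5]), array([79.3, 80. ]), 45.9) [0.6763 0.4332 0.1893] 0.2124
```

Every measured size matches the listed dimensions (case 118×46, cap 24 for 26 mm, crate 277×58, heights right). In the top picture the lying case is at px (235,223), the standing case at (142,202), the bottle at (218,147) and the crate at (357,165). I'll start with the standing case.

```bash
python3 -m pendant '[[28.4,28.4,0,0.93],[28.4,28.4,0,0.93],[28.4,28.4,0,0.93],[28.4,28.4,0,0.93],[28.4,28.4,0,0.93],[28.4,28.4,0,0.93],[28.4,28.4,0,0.93],[28.4,28.4,0,0.93],[28.4,28.4,0,0.93],[28.4,28.4,0,0.93]]' 1
python3 -m pendant '[[6.6,41,0,0],[6.6,41,0,0],[6.6,41,0,0],[6.6,41,0,0],[6.6,41,0,0],[6.6,41,0,0],[6.6,41,0,0],[6.6,41,0,0],[6.6,41,0,0],[6.6,41,0,0]]'
python3 -m pendant '[[0,27,0,0],[0,27,0,0],[0,27,0,0],[0,27,0,0],[0,27,0,0],[0,27,0,0],[0,27,0,0],[0,27,0,0],[0,27,0,0]]'
```

```text
time: 2.43
eef_pos: [0.4215, -0.2977, 0.2317]
tcp_rot: [2.627, 1.721, 0.001]
force: [-0.5, -1.2, -0.4]
opening: 0.0854
finger_force: 0.0
time: 3.27
eef_pos: [0.4854, 0.1118, 0.2316]
tcp_rot: [2.629, 1.719, 0.001]
force: [0.2, -0.5, 0.4]
opening: 0.0852
finger_force: 0.0
time: 4.02
eef_pos: [0.485, 0.3804, 0.2309]
tcp_rot: [2.628, 1.722, -0.001]
force: [0.3, -0.8, 0.4]
opening: 0.0852
finger_force: 0.0
```

```bash
python3 -m pendant '[[0.1,0.2,-4,0],[0.1,0.2,-8,0],[0.1,0.2,-12,0],[0.1,0.2,-14.9,0],[0.1,0.2,-14.9,0]]'
python3 -m pendant '[[0,0,0,0],[0,0,0,0],[0,0,0,0],[0,0,0,0],[0,0,0,0],[0,0,0,0],[0,0,0,0]]' 0
python3 -m pendant '[[0,0,1,0],[0,0,3,0],[0,0,7,0],[0,0,11,0],[0,0,14,0],[0,0,14,0]]'
python3 - <<'E'
from h import *
im,d=arm.read_camera('side'); cv2.imwrite('pics/s1.png',im[:,:,::-1])
print([(np.round(x['at'],3),x['p']) for x in arm.tip_of('side','case_standing')])
E
```

```text
time: 4.43
eef_pos: [0.4829, 0.3782, 0.0753]
tcp_rot: [-2.63, -1.716, 0.016]
force: [-1.5, -0.8, -1.1]
opening: 0.0855
finger_force: 0.0
time: 5.02
eef_pos: [0.4878, 0.3822, 0.085]
tcp_rot: [2.629, 1.719, 0.006]
force: [-0.5, -0.1, 6.6]
opening: 0.0333
finger_force: 59.8
time: 5.52
eef_pos: [0.489, 0.3827, 0.2316]
tcp_rot: [2.628, 1.718, 0.018]
force: [0.5, 0.3, 0.6]
opening: 0.0337
finger_force: 60.1
[(array([0.486, 0.382, 0.202]), 0.69), (array([ 0.337,  0.348, -0.   ]), 0.3)]
```

```bash
python3 -m pendant '[[1,-3,1,0.1],[3,-10,2,0.2],[7,-40,2,0.29],[7,-40,2,0.29],[7,-40,2,0.29],[7,-40,2,0.29],[7,-40,2,0.29],[7,-40,2,0.29],[7,-40,2,0.29],[7,-40,2,0.29]]'
python3 -m pendant '[[1.5,-4,0,0],[2.8,-8,0,0],[2.8,-8,0,0],[2.8,-8,0,0],[2.8,-8,0,0],[2.8,-8,0,0]]'
cat > m.py <<'E'
from h import *
import sys
# measure held thing's slice and the crate rim
def held(z0,z1,x0=.52,x1=.66,y0=-.36,y1=.02):
    for c in('top','side'):
        im,d=arm.read_camera(c); P=cloud(c,d>0,d)
        m=(P[:,0]>x0)&(P[:,0]<x1)&(P[:,1]>y0)&(P[:,1]<y1)
        Q=P[m&(P[:,2]>z0)&(P[:,2]<z1)]
        R=P[m&(P[:,2]>.066)&(P[:,2]<.08)]
        print(c,'held',len(Q),rect(Q),'z',np.round(np.percentile(Q[:,2],[1,99]),4),'rim',rect(R))
    return im
E
python3 - <<'E'
from m import *
im=held(.15,.235); cv2.imwrite('pics/s2.png',im[:,:,::-1])
print(arm.get_state()['eef_pos'],[(np.round(x['at'],3),x['p']) for c in ('side','top') for x in arm.search_frame(c,'case_standing')])
E
```

```text
time: 6.45
eef_pos: [0.5555, -0.0198, 0.2409]
tcp_rot: [-2.352, -2.08, 0.002]
force: [0.1, 0.2, -2.3]
opening: 0.0331
finger_force: 60.1
time: 6.95
eef_pos: [0.5839, -0.0967, 0.2417]
tcp_rot: [-2.352, -2.081, 0.001]
force: [-0.0, -0.5, -0.9]
opening: 0.0333
finger_force: 60.4
top held 26 (array([594.4, -75.1]), array([ 1.4, 14.7]), 78.2) z [0.1603 0.2343] rim (array([590.7, -46.8]), array([77.6, 57.6]), 82.8)
side held 518 (array([577. , -86.5]), array([52.8, 28.7]), 39.3) z [0.16   0.2347] rim (array([ 579.9, -145.5]), array([278.2,  57.5]), 83.1)
[ 0.58419995 -0.09656449  0.2423184 ] [(array([ 0.582, -0.076,  0.217]), 0.66)]
```

View pics/s2.png

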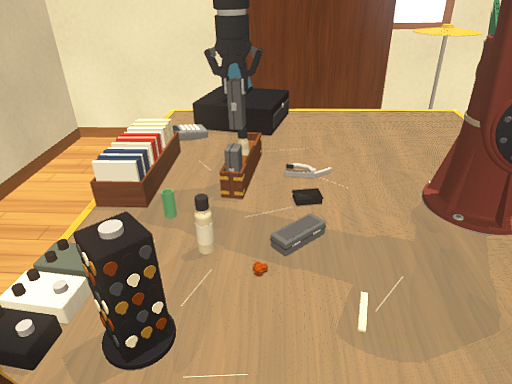

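```bash
cat >> m.py <<'E'
Y=np.array([np.cos(np.radians(83.05)),np.sin(np.radians(83.05))]); X=np.array([Y[1],-Y[0]])
C=np.array([.5797,-.1455])   # crate centre as the side camera sees it
def face(z0,z1,x0=.52,x1=.66,y0=-.36,y1=.02):
    im,d=arm.read_camera('side'); P=cloud('side',d>0,d)
    Q=P[(P[:,0]>x0)&(P[:,0]<x1)&(P[:,1]>y0)&(P[:,1]<y1)&(P[:,2]>z0)&(P[:,2]<z1)]
    q=(Q[:,:2]-C)*1000
    u,v=q@X,q@Y
    f=np.percentile(v,95); m=v>f-6
    k=np.polyfit(u[m],v[m],1)
    print('n',len(u),'crate-x span',np.round(np.percentile(u[m],[1,50,99]),1),'crate-y front',np.round(np.percentile(v,[5,50,95]),1),'slope',k[0].round(3),'zmin',Q[:,2].min().round(4))
    for a in np.arange(z0,z1,.015):
        s=(Q[:,2]>=a)&(Q[:,2]<a+.015)
        if s.sum()>10: print(' z',round(a,3),'x',np.round(np.percentile(u[s],[2,98]),1),'y med',np.median(v[s]).round(1))
    return im
E
python3 -c "
from m import *
face(.14,.235)"
```

```text
n 518 crate-x span [-16.8  -1.1  15.3] crate-y front [39.2 69.6 72.4] slope 0.014 zmin 0.1584
 z 0.155 x [-18.   13.9] y med 69.5
 z 0.17 x [-18.3  15.3] y med 69.4
 z 0.185 x [-17.9  15.2] y med 68.8
 z 0.2 x [-17.6  14. ] y med 69.7
 z 0.215 x [-17.4  15.2] y med 69.9
 z 0.23 x [-17.6  14.5] y med 69.2
```

```bash
python3 -m pendant '[[0.14,0.04,-2.5,0],[0.14,0.04,-5.5,0],[0.14,0.04,-8,0],[0.14,0.04,-9.5,0],[0.14,0.04,-10.5,0],[0.14,0.04,-11,0],[0.14,0.04,-11,0]]'
python3 -m pendant '[[0,0,-1,0],[0,0,-2,0],[0,0,-3,0],[0,0,-3.5,0],[0,0,-3.5,0]]'
```

```text
time: 7.78
eef_pos: [0.5855, -0.0972, 0.1318]
tcp_rot: [-2.353, -2.081, 0.0]
force: [1.0, -0.2, -1.7]
opening: 0.0334
finger_force: 60.4
time: 8.2
eef_pos: [0.5849, -0.0972, 0.0954]
tcp_rot: [-2.352, -2.079, 0.002]
force: [0.0, -0.7, -0.5]
opening: 0.0333
finger_force: 60.4
```

```bash
python3 -m pendant '[[0,0,-0.2,0],[0,0,-0.4,0],[0,0,-0.5,0],[0,0,-0.5,0]]'
python3 -c "
from m import *
face(.076,.135,y0=-.11)"
```

```text
time: 8.53
eef_pos: [0.5861, -0.0977, 0.0931]
tcp_rot: [2.353, 2.08, 0.001]
force: [-1.1, 0.0, 2.6]
opening: 0.0332
finger_force: 60.9
n 657 crate-x span [-16.7  -1.3  15.9] crate-y front [ 46.7 103.8 124.5] slope 0.012 zmin 0.0761
 z 0.076 x [-17.7  15.2] y med 121.9
 z 0.091 x [-22.   16.8] y med 121.6
 z 0.106 x [-27.3  30.9] y med 115.9
 z 0.121 x [-27.3  30.6] y med 68.5
```

```bash
python3 -m pendant '[[0,0,0,0],[0,0,0,0],[0,0,0,0],[0,0,0,0]]' 0.75
python3 -m pendant '[[0,0,4,0],[0,0,8,0],[0,0,12,0],[0,0,15,0],[0,3,15,0],[0,7,15,0],[0,11,15,0],[0,15,15,0],[0,15,15,0]]' 1
python3 - <<'E'
from h import *
for c in('top','side'):
    im,d=arm.read_camera(c); P=cloud(c,d>0,d)
    Q=P[(P[:,0]>.54)&(P[:,0]<.63)&(P[:,1]>-.13)&(P[:,1]<-.072)&(P[:,2]>.11)&(P[:,2]<.16)]
    print(c,len(Q),rect(Q),np.percentile(Q[:,2],[50,95]))
    print([(np.round(x['at'],3),x['p']) for x in arm.tip_of(c,'case_standing')])
E
```

```text
time: 8.92
eef_pos: [0.5859, -0.0976, 0.0923]
tcp_rot: [2.354, 2.081, 0.0]
force: [0.6, 0.2, 0.2]
opening: 0.0637
finger_force: 0.0
time: 9.67
eef_pos: [0.5852, 0.0586, 0.2426]
tcp_rot: [-2.347, -2.086, -0.002]
force: [0.7, -0.7, 0.6]
opening: 0.0854
finger_force: 0.0
top 305 (array([584.8, -97.7]), array([45.9, 34.4]), 83.6) [0.12545505 0.12854064]
[(array([ 0.588, -0.102,  0.066]), 0.92)]
side 123 (array([586.1, -97. ]), array([48.1, 34. ]), 82.7) [0.1250073  0.12654985]
[(array([ 0.582, -0.099,  0.063]), 0.62)]
```

```bash
python3 -m pendant '[[1,4,-1,0],[2,8,-2,0],[3,12,-4,0],[3.6,14.2,-6,0],[3.6,14.2,-8,0],[3.6,14.2,-8,0],[3.6,14.2,-8,0]]'
python3 - <<'E'
from h import *
print(arm.get_state()['eef_pos'])
for c in('top','side'):
    im,d=arm.read_camera(c); P=cloud(c,d>0,d)
    Q=P[(P[:,0]>.58)&(P[:,0]<.67)&(P[:,1]>.15)&(P[:,1]<.24)&(P[:,2]>.1)&(P[:,2]<.13)]
    print(c,len(Q),len(Q)>5 and rect(Q))
E
```

```text
time: 10.45
eef_pos: [0.6213, 0.193, 0.1613]
tcp_rot: [-2.354, -2.078, 0.004]
force: [0.2, 0.6, 0.5]
opening: 0.0855
finger_force: 0.0
[0.62128047 0.19302795 0.16125997]
top 0 False
side 226 (array([622.7, 195.1]), array([25.8, 24. ]), 69.3)
```

```bash
python3 -m pendant '[[0.1,0.2,-2.5,0],[0.1,0.2,-5,0],[0.1,0.2,-6.7,0],[0.1,0.2,-6.7,0],[0.1,0.2,-6.7,0]]'
python3 -m pendant '[[0,0,0,0],[0,0,0,0],[0,0,0,0],[0,0,0,0],[0,0,0,0],[0,0,0,0],[0,0,0,0],[0,0,0,0]]' 0
python3 -m pendant '[[0,0,1,0],[0,0,3,0],[0,0,6,0],[0,0,10,0],[0,0,14,0],[0,0,16,0],[0,0,16,0]]'
```

```text
time: 10.97
eef_pos: [0.6232, 0.1954, 0.0965]
tcp_rot: [2.355, 2.079, 0.001]
force: [-0.3, -0.1, 0.7]
opening: 0.0856
finger_force: 0.0
time: 11.63
eef_pos: [0.6232, 0.1966, 0.0962]
tcp_rot: [2.353, 2.08, 0.001]
force: [-1.4, -0.8, 6.0]
opening: 0.0233
finger_force: 58.6
time: 12.22
eef_pos: [0.6247, 0.1967, 0.2622]
tcp_rot: [2.35, 2.077, 0.011]
force: [0.1, 0.4, -0.3]
opening: 0.0236
finger_force: 59.0
```

```bash
python3 -m pendant '[[-0.3,-2,0,0],[-1,-5,0,0],[-2,-9,0,0],[-4.6,-36,0,0],[-4.6,-36,0,0],[-4.6,-36,0,0],[-4.6,-36,0,0],[-4.6,-36,0,0],[-4.6,-36,0,0],[-4.6,-36,0,0]]'
python3 -m pendant '[[-0.5,-3,0,0],[-1.1,-9,0,0],[-1.1,-9,0,0],[-1.1,-9,0,0],[-1.1,-9,0,0],[-1.1,-9,0,0],[-1.1,-9,0,0]]'
python3 - <<'E'
from m import *
im=face(.14,.255); cv2.imwrite('pics/s3.png',im[60:220,140:340,::-1].repeat(3,0).repeat(3,1))
print(arm.get_state()['eef_pos'])
E
```

```text
time: 13.05
eef_pos: [0.5756, -0.1677, 0.2543]
tcp_rot: [-2.356, -2.077, 0.002]
force: [-0.2, -0.9, -0.8]
opening: 0.0238
finger_force: 59.1
time: 13.63
eef_pos: [0.566, -0.2523, 0.2552]
tcp_rot: [-2.352, -2.082, -0.0]
force: [-0.7, -0.8, -0.4]
opening: 0.0236
finger_force: 59.1
n 420 crate-x span [-11.9   0.3  12.2] crate-y front [-107.1  -96.   -91. ] slope 0.024 zmin 0.1591
 z 0.155 x [-15.5  16.1] y med -95.4
 z 0.17 x [-15.7  15.4] y med -96.1
 z 0.185 x [-15.8  14.6] y med -94.9
 z 0.2 x [-16.   17.8] y med -95.8
 z 0.215 x [-15.8  16.6] y med -97.2
 z 0.23 x [-14.8  16.6] y med -95.6
 z 0.245 x [-13.4  15.8] y med -98.1
[ 0.56605246 -0.25228365  0.25533938]
```

View pics/s3.png

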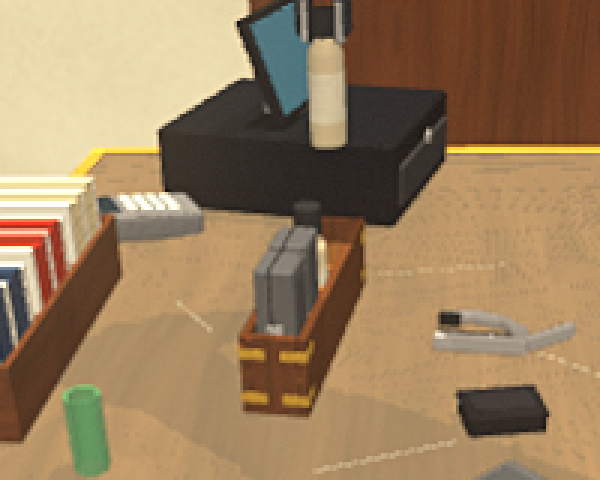

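The bottle hangs upright at crop px (327,95), above the end cell, and is centred to about 1 mm. Both cases in the crate look well seated. Lowering it now.

```bash
python3 -m pendant '[[0,0,-2.5,0],[0,0,-5.5,0],[0,0,-8,0],[0,0,-9,0],[0,0,-10,0],[0,0,-11,0],[0,0,-12,0],[0,0,-13,0],[0,0,-14,0],[0,0,-14,0]]'
python3 -m pendant '[[0,0,-0.3,0],[0,0,-0.6,0],[0,0,-0.9,0],[0,0,-0.9,0]]'
```

```text
time: 14.52
eef_pos: [0.565, -0.253, 0.1131]
tcp_rot: [-2.352, -2.079, 0.001]
force: [-0.5, -0.1, -2.2]
opening: 0.0235
finger_force: 59.1
time: 14.85
eef_pos: [0.5658, -0.2536, 0.106]
tcp_rot: [-2.354, -2.081, -0.0]
force: [-0.5, -0.4, -1.0]
opening: 0.0236
finger_force: 59.1
```

```bash
python3 -m pendant '[[0,0,-0.15,0],[0,0,-0.3,0],[0,0,-0.3,0],[0,0,-0.3,0]]'
```

```text
time: 15.18
eef_pos: [0.5662, -0.2539, 0.1042]
tcp_rot: [2.353, 2.08, 0.0]
force: [-1.1, 0.8, 4.5]
opening: 0.0237
finger_force: 59.6
```

```bash
python3 -m pendant '[[0,0,0,0],[0,0,0,0],[0,0,0,0],[0,0,0,0]]' 0.75
python3 -m pendant '[[0,0,4,0],[0,0,8,0],[0,0,12,0],[-1,4,14,-0.1],[-7.5,34,14,-0.7],[-7.5,34,14,-0.7],[-7.5,34,14,-0.7],[-7.5,34,14,-0.7],[-7.5,34,14,-0.7],[-7.5,34,14,-0.7]]' 1
python3 -m pendant '[[-4.2,18.5,-4,-0.3],[-4.2,18.5,-4,-0.3],[-4.2,18.5,-8,-0.3],[-4.2,18.5,-12,-0.3],[-4.2,18.5,-12,-0.3],[-4.2,18.5,-12,-0.3],[-4.2,18.5,-12,-0.3]]' 1
python3 - <<'E'
from h import *
print(arm.get_state()['eef_pos'])
im,d=arm.read_camera('side'); P=cloud('side',d>0,d)
for n,b in dict(bot=(.54,.60,-.285,-.225,.11,.15),lying=(.36,.51,.08,.23,.025,.045)).items():
    Q=P[(P[:,0]>b[0])&(P[:,0]<b[1])&(P[:,1]>b[2])&(P[:,1]<b[3])&(P[:,2]>b[4])&(P[:,2]<b[5])]
    print(n,len(Q),len(Q)>5 and (rect(Q),Q[:,2].max()))
im,d=arm.read_camera('top');P=cloud('top',d>0,d);Q=P[(abs(P[:,0]-.566)<.03)&(abs(P[:,1]+.254)<.025)&(P[:,2]>.11)]
print(rect(Q),np.percentile(Q[:,2],95))
E
```

```text
time: 15.52
eef_pos: [0.5658, -0.2535, 0.1031]
tcp_rot: [-2.354, -2.081, -0.0]
force: [-0.2, -0.6, 0.0]
opening: 0.0637
finger_force: 0.0
time: 16.35
eef_pos: [0.5035, 0.0263, 0.243]
tcp_rot: [2.928, 1.137, 0.001]
force: [0.7, 0.5, -0.1]
opening: 0.0852
finger_force: 0.0
time: 16.93
eef_pos: [0.458, 0.2124, 0.1175]
tcp_rot: [-3.061, -0.703, 0.012]
force: [-1.7, -0.2, -0.9]
opening: 0.0854
finger_force: 0.0
[0.45804255 0.21237103 0.11752524]
bot 87 ((array([ 567.1, -251.7]), array([25.3, 24.1]), 84.8), np.float64(0.13454066177298596))
lying 928 ((array([436.7, 157.8]), array([117.6,  48.3]), 43.1), np.float64(0.037993501663611096))
(array([ 565.5, -253.3]), array([25.5, 24. ]), 5.8) 0.13592452464132151
```

```bash
python3 -m pendant '[[1,-2.3,-1,0.3],[1,-2.3,-3,0.3],[1,-2.3,-6,0.3],[1,-2.3,-7,0.3],[1,-2.3,-7,0.3],[1,-2.3,-7,0.3]]'
```

```text
time: 17.53
eef_pos: [0.4728, 0.1862, 0.0541]
tcp_rot: [2.926, 1.143, 0.001]
force: [-0.3, -0.1, 0.4]
opening: 0.0854
finger_force: 0.0
```

```bash
python3 -m pendant '[[-0.3,0.3,-2,0],[-0.3,0.3,-4,0],[-0.3,0.3,-4.9,0],[-0.3,0.3,-4.9,0],[-0.3,0.3,-4.9,0]]'
python3 -m pendant '[[0,0,0,0],[0,0,0,0],[0,0,0,0],[0,0,0,0],[0,0,0,0],[0,0,0,0]]' 0
python3 -m pendant '[[0,0,0.5,0],[0,0,1.5,0],[0,0,3,0],[0,0,5,0],[0,0,8,0],[0,0,11,0],[0,0,14,0],[0,0,14,0],[0,0,14,0]]'
python3 - <<'E'
from h import *
im,d=arm.read_camera('side'); cv2.imwrite('pics/s4.png',im[60:260,200:400,::-1].repeat(3,0).repeat(3,1))
E
```

```text
time: 17.95
eef_pos: [0.4699, 0.1896, 0.0052]
tcp_rot: [2.925, 1.146, 0.001]
force: [-0.2, 0.2, 0.3]
opening: 0.0856
finger_force: 0.0
time: 18.45
eef_pos: [0.4702, 0.1897, 0.0052]
tcp_rot: [2.924, 1.147, 0.003]
force: [-0.2, 0.1, 5.3]
opening: 0.0453
finger_force: 62.2
time: 19.2
eef_pos: [0.4706, 0.1898, 0.1465]
tcp_rot: [2.924, 1.147, 0.006]
force: [-0.0, 0.1, -2.2]
opening: 0.0452
finger_force: 61.6
```

View pics/s4.png

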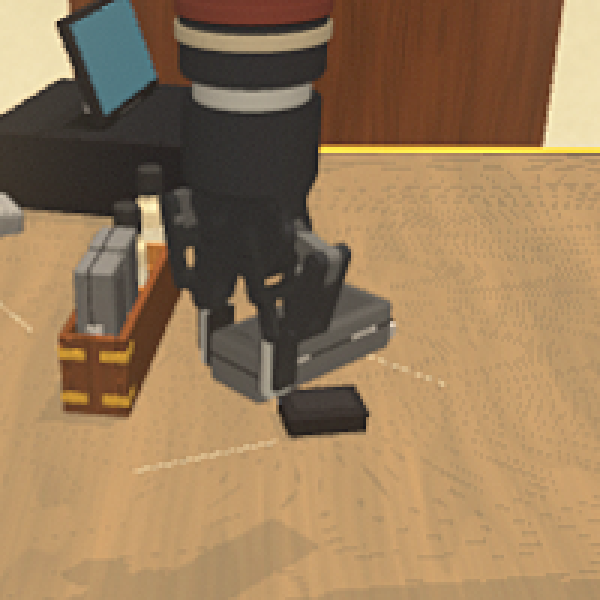

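```bash
python3 -m pendant '[[0,0,-3,0],[0,0,-6,0],[0,0,-9,0],[0,0,-10.8,0],[0,0,-10.8,0]]'
python3 -m pendant '[[0,0,0,0],[0,0,0,0]]' 0.52
python3 -m pendant '[[0,0,0,0],[0,0,0,0]]' 0.528
python3 -m pendant '[[0,0,0,0],[0,0,0,0]]' 0.532
```

```text
time: 19.67
eef_pos: [0.4647, 0.189, 0.0301]
tcp_rot: [-2.922, -1.146, 0.014]
force: [-2.1, -0.6, -2.2]
opening: 0.045
finger_force: 61.7
time: 19.83
eef_pos: [0.4695, 0.1897, 0.0368]
tcp_rot: [2.924, 1.147, 0.001]
force: [0.5, -0.8, -1.4]
opening: 0.0448
finger_force: 61.7
time: 20.0
eef_pos: [0.4704, 0.1898, 0.0375]
tcp_rot: [2.924, 1.147, 0.004]
force: [-0.1, 0.7, -2.0]
opening: 0.0451
finger_force: 49.1
time: 20.17
eef_pos: [0.4698, 0.1897, 0.0367]
tcp_rot: [2.924, 1.147, 0.002]
force: [-0.3, 0.3, -1.7]
opening: 0.0459
finger_force: 30.3
```

```bash
python3 -m pendant '[[0,0,0,0],[0,0,0,0]]' 0.536
python3 -m pendant '[[0,0,0,0],[0,0,0,0]]' 0.537
python3 - <<'E'
from h import *
im,d=arm.read_camera('side'); P=cloud('side',d>0,d)
L=np.array([.728,.686]);q=(P[:,:2]-[.436,.158]);s=q@L;t=q@np.array([-.686,.728])
for a in np.arange(-.06,.06,.02):
    m=(s>a)&(s<a+.02)&(abs(t)<.018)&(P[:,2]>.01)&(P[:,2]<.09); print(round(a,2),m.sum(),m.sum()>3 and np.median(P[m,2]).round(4))
E
```

```text
time: 20.33
eef_pos: [0.4694, 0.1896, 0.0361]
tcp_rot: [2.924, 1.147, 0.0]
force: [0.2, -0.5, -1.2]
opening: 0.046
finger_force: 12.5
time: 20.5
eef_pos: [0.4693, 0.1896, 0.036]
tcp_rot: [2.924, 1.147, -0.0]
force: [-0.2, 0.2, -1.4]
opening: 0.0461
finger_force: 8.4
-0.06 55 0.0666
-0.04 33 0.0668
-0.02 5 0.066
0.0 8 0.067
0.02 28 0.0671
0.04 242 0.058
```

```bash
cat > t.py <<'E'
from h import *
im,d=arm.read_camera('side'); P=cloud('side',d>0,d)
L=np.array([.728,.686]);q=(P[:,:2]-[.436,.158]);s=q@L;t=q@np.array([-.686,.728])
for a in np.arange(-.08,.06,.02):
    m=(s>a)&(s<a+.02)&(abs(t)<.018)&(P[:,2]>.006)&(P[:,2]<.09)
    if m.sum()>3: print(round(a,2),np.median(P[m,2]).round(4),end='; ')
print()
E
python3 -m pendant '[[0,0,0,0],[0,0,0,0]]' 0.538 | tail -1; python3 t.py
python3 -m pendant '[[0,0,0,0],[0,0,0,0]]' 0.5385 | tail -1; python3 t.py
```

```text
finger_force: 2.7
-0.06 0.0381; -0.04 0.0427; -0.02 0.0473; 0.0 0.0539; 0.02 0.0623; 0.04 0.0594; 0.06 0.0405; 
finger_force: 0.6
-0.06 0.038; -0.04 0.0421; -0.02 0.0473; 0.0 0.0538; 0.02 0.0624; 0.04 0.0597; 0.06 0.041;
```

```bash
python3 -m pendant '[[0,0,0,0],[-0.2,-0.2,0.6,0],[-0.5,-0.5,1.3,0],[-0.9,-0.9,2.0,0],[-1.4,-1.3,2.7,0],[-1.9,-1.8,3.3,0],[-2.4,-2.3,3.9,0],[-2.4,-2.3,3.9,0]]' 0.5375
sed -i 's/z\[2\]//; s/<.09)/<.14)/' t.py; python3 t.py; python3 - <<'E'
from h import *
im,d=arm.read_camera('side'); cv2.imwrite('pics/s5.png',im[60:260,200:400,::-1].repeat(3,0).repeat(3,1))
E
```

```text
time: 21.65
eef_pos: [0.4454, 0.166, 0.0769]
tcp_rot: [2.924, 1.146, 0.003]
force: [0.1, -0.3, -0.0]
opening: 0.0456
finger_force: 2.9
-0.04 0.0403; 0.0 0.1037; 0.02 0.0915;
```

View pics/s5.png

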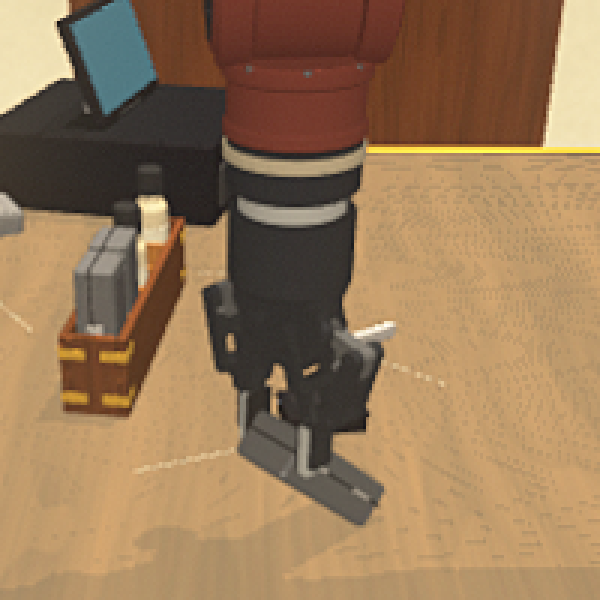

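```bash
cat > t.py <<'E'
from h import *
# case region points, in plane (s along horizontal length dir from grasp, z)
e=arm.get_state()['eef_pos']
im,d=arm.read_camera('side'); R=arm.silhouettes('side','case_lying')
print([(round(r['p'],2),int(r['region'].sum())) for r in R])
P=cloud('side',R[0]['region'],d); L=np.array([.728,.686])
q=P[:,:2]-e[:2]; s=q@L; t=q@np.array([-.686,.728])
print('t',np.percentile(t,[2,98]).round(4),'s',np.percentile(s,[2,98]).round(4),'z',np.percentile(P[:,2],[2,98]).round(4))
m=t>np.percentile(t,90)-.006
print(cv2.minAreaRect((np.c_[s,P[:,2]][m]*1000).astype(np.float32)),m.sum(),'tcp z',e[2])
E
python3 t.py
```

```text
[(0.7, 731)]
t [-0.0275  0.0235] s [-0.0683  0.0229] z [0.0029 0.1043]
((-27.39004135131836, 55.92338943481445), (114.645263671875, 33.4774284362793), 42.98062515258789) 434 tcp z 0.0759994850847142
```

The case is pivoting as planned: it is tilted 43° with the free end on the glass (crop px 375,510). I'll continue the arc.

```bash
python3 -m pendant '[[-0.5,-0.5,0.4,0],[-1.1,-1.05,0.9,0],[-1.8,-1.7,1.3,0],[-2.5,-2.35,1.6,0],[-3.2,-3,1.85,0],[-3.8,-3.55,1.95,0],[-4.3,-4,2.0,0],[-4.8,-4.5,2.0,0],[-4.8,-4.5,2.0,0]]'
python3 t.py
```

```text
time: 22.6
eef_pos: [0.3963, 0.121, 0.0946]
tcp_rot: [-2.925, -1.147, 0.002]
force: [-0.5, -0.4, -0.4]
opening: 0.0464
finger_force: 2.8
[(0.84, 1027)]
t [-0.0202  0.0225] s [-0.031   0.0275] z [0.0136 0.122 ]
((-6.238161087036133, 65.68482208251953), (114.6571273803711, 32.43582534790039), 67.42465209960938) 447 tcp z 0.09457854898210954
```

```bash
python3 -m pendant '[[0,0,0,0],[0,0,0.5,0],[0.8,0.8,1,0],[1.8,1.7,1,0],[2.8,2.6,1,0],[3.8,3.5,1,0],[4.4,4.1,0.8,0],[4.4,4.1,0.4,0],[4.4,4.1,0.4,0]]' 0.535
python3 t.py
```

```text
time: 23.45
eef_pos: [0.4407, 0.1628, 0.0982]
tcp_rot: [-2.924, -1.149, 0.003]
force: [-1.5, -1.1, -2.5]
opening: 0.0462
finger_force: 8.5
[(0.7, 1070)]
t [-0.0203  0.0227] s [-0.0336  0.0274] z [0.0127 0.1259]
((-5.756582260131836, 68.15830993652344), (117.55066680908203, 31.77630615234375), 66.07451629638672) 502 tcp z 0.09816382168503783
```

```bash
python3 -m pendant '[[0,0,-0.4,0],[0,0,-0.8,0],[0,0,-0.8,0]]' 0.5365
python3 -m pendant '[[-0.4,-0.4,0.05,0],[-0.85,-0.8,0.1,0],[-1.3,-1.25,0.1,0],[-1.8,-1.7,0,0],[-2.3,-2.2,-0.1,0],[-2.3,-2.2,-0.1,0]]' 0.537
python3 t.py
```

```text
time: 23.8
eef_pos: [0.442, 0.1626, 0.0916]
tcp_rot: [2.924, 1.147, 0.004]
force: [0.9, 0.4, 3.8]
opening: 0.046
finger_force: 8.9
time: 24.3
eef_pos: [0.4172, 0.1397, 0.09]
tcp_rot: [2.925, 1.146, -0.001]
force: [-0.8, 0.9, 4.2]
opening: 0.0458
finger_force: 7.5
[(0.94, 1288), (0.2, 355)]
t [-0.0215  0.0224] s [-0.006   0.0291] z [0.0061 0.1215]
((9.400164604187012, 61.848785400390625), (119.80430603027344, 31.586566925048828), 84.20845794677734) 531 tcp z 0.09000112193064685
```

```bash
python3 -m pendant '[[-0.4,-0.35,-0.1,0],[-0.7,-0.65,-0.2,0],[-0.7,-0.65,-0.2,0]]' 0.537
python3 t.py
python3 -m pendant '[[0,0,0,0],[0,0,0,0],[0,0,0,0],[0,0,0,0]]' 0.6
python3 t.py
```

```text
time: 24.65
eef_pos: [0.4105, 0.1335, 0.0877]
tcp_rot: [2.924, 1.147, -0.001]
force: [-1.8, -0.3, 4.4]
opening: 0.0459
finger_force: 7.7
[(0.87, 1364)]
t [-0.0232  0.0224] s [-0.0036  0.0296] z [0.0039 0.1202]
((12.428712844848633, 60.92182540893555), (119.84781646728516, 35.24810791015625), 87.79682159423828) 550 tcp z 0.08772615060453123
time: 25.08
eef_pos: [0.4112, 0.1342, 0.0877]
tcp_rot: [-2.924, -1.148, 0.001]
force: [-0.0, 0.6, 0.1]
opening: 0.0511
finger_force: 0.0
[(0.74, 1332), (0.39, 1223)]
t [-0.0223  0.0225] s [-0.004   0.0285] z [0.0052 0.1202]
((11.608716011047363, 60.135887145996094), (119.15740966796875, 34.28447723388672), 88.4224624633789) 543 tcp z 0.0876905613213666
```

```bash
python3 -m pendant '[[0,0,0,0],[0,0,0,0],[0,0,4,0],[0,0,7.5,0],[0.8,0.8,7.5,1.571],[0.8,0.8,7.5,1.571],[0.8,0.8,7.5,1.571],[0.8,0.8,7.5,1.571],[0.8,0.8,7.5,1.571],[0.8,0.8,7.5,1.571]]' 1
python3 -m pendant '[[0,0,0,0.73],[0,0,0,0.73],[0,0,0,0.73],[0,0,0,0.73],[0,0,0,0.73],[0,0,0,0.73],[0,0,0,0.73],[0,0,0,0.73]]'
python3 - <<'E'
from h import *
s=arm.get_state(); r=s['tcp_rot']; print(s['eef_pos'],'yaw',np.degrees(2*np.arctan2(r[1],r[0]))-90)
im,d=arm.read_camera('side'); P=cloud('side',d>0,d)
for z0,z1 in((.108,.128),(.03,.128)):
    Q=P[(abs(P[:,0]-.42)<.06)&(abs(P[:,1]-.142)<.06)&(P[:,2]>z0)&(P[:,2]<z1)]
    print(len(Q),rect(Q),Q[:,2].max())
E
```

```text
time: 26.02
eef_pos: [0.4193, 0.1421, 0.163]
tcp_rot: [2.294, 2.146, 0.0]
force: [-0.4, 0.1, 0.2]
opening: 0.0855
finger_force: 0.0
time: 26.68
eef_pos: [0.4193, 0.1421, 0.163]
tcp_rot: [1.391, 2.817, 0.0]
force: [-0.3, 1.0, -0.1]
opening: 0.0852
finger_force: 0.0
[0.41928253 0.14214293 0.16296005] yaw 37.45162453180609
310 (array([419.5, 141.1]), array([35. , 45.8]), 43.2) 0.12156424022254608
1163 (array([419.5, 141.3]), array([35.6, 48. ]), 43.4) 0.12156424022254608
```

```bash
python3 -m pendant '[[0,-0.1,-1,0.1],[0,-0.1,-3.5,0.1],[0,-0.1,-6,0.1],[0,-0.1,-8.1,0.1],[0,-0.1,-8.1,0.1],[0,-0.1,-8.1,0.1]]'
python3 -m pendant '[[0,0,0,0],[0,0,0,0],[0,0,0,0],[0,0,0,0],[0,0,0,0],[0,0,0,0],[0,0,0,0]]' 0
python3 -m pendant '[[0,0,1,0],[0,0,3,0],[0,0,7,0],[0,0,11,0],[0,0,15,0],[0,0,17,0],[0,0,17,0]]'
```

```text
time: 27.23
eef_pos: [0.4184, 0.1411, 0.0815]
tcp_rot: [-1.246, -2.882, 0.001]
force: [0.4, -0.3, 0.2]
opening: 0.0856
finger_force: 0.0
time: 27.82
eef_pos: [0.4199, 0.141, 0.083]
tcp_rot: [1.243, 2.884, 0.001]
force: [-0.6, -1.3, 6.5]
opening: 0.0331
finger_force: 59.8
time: 28.4
eef_pos: [0.4211, 0.1412, 0.2578]
tcp_rot: [1.241, 2.879, 0.005]
force: [1.3, -0.2, -1.1]
opening: 0.0335
finger_force: 60.0
```

```bash
python3 -m pendant '[[1,-2.2,0,-0.1],[3,-6,0,-0.22],[15.3,-34.3,0,-0.88],[15.3,-34.3,0,-0.88],[15.3,-34.3,0,-0.88],[15.3,-34.3,0,-0.88],[15.3,-34.3,0,-0.88],[15.3,-34.3,0,-0.88],[15.3,-34.3,0,-0.88],[15.3,-34.3,0,-0.88]]'
python3 -m pendant '[[0,0,-1,0],[0,0,-2,0],[0,0,-2,0],[0,0,-2,0]]'
python3 - <<'E'
from m import *
s=arm.get_state(); r=s['tcp_rot']; print(s['eef_pos'],'yaw',np.degrees(2*np.arctan2(r[1],r[0]))-90)
face(.145,.235)
E
```

```text
time: 29.23
eef_pos: [0.5727, -0.2063, 0.2502]
tcp_rot: [-2.357, -2.076, 0.002]
force: [0.6, 0.0, -0.8]
opening: 0.0334
finger_force: 60.2
time: 29.57
eef_pos: [0.5715, -0.2004, 0.2309]
tcp_rot: [-2.351, -2.08, 0.001]
force: [0.7, 0.4, -2.5]
opening: 0.0333
finger_force: 60.2
[ 0.57148947 -0.20039924  0.23089061] yaw -366.9893309549794
n 480 crate-x span [-16.9  -1.1  15.3] crate-y front [-60.  -31.5 -28.3] slope -0.013 zmin 0.1485
 z 0.145 x [-18.5  14.7] y med -32.1
 z 0.16 x [-18.6  14.3] y med -31.0
 z 0.175 x [-18.5  13.3] y med -31.4
 z 0.19 x [-18.5  16. ] y med -31.4
 z 0.205 x [-17.8  14.8] y med -31.8
 z 0.22 x [-20.7  15.4] y med -31.6
```

```bash
python3 -m pendant '[[0.13,-0.25,-2.5,0],[0.13,-0.25,-5,0],[0.13,-0.25,-6.5,0],[0.13,-0.25,-7.5,0],[0.13,-0.25,-8.5,0],[0.13,-0.25,-9.5,0],[0.13,-0.25,-10.2,0],[0.13,-0.25,-10.2,0]]'
python3 -m pendant '[[0,0,-1,0],[0,0,-2,0],[0,0,-3,0],[0,0,-3.3,0],[0,0,-3.3,0]]'
```

```text
time: 30.28
eef_pos: [0.5731, -0.204, 0.1288]
tcp_rot: [-2.353, -2.08, 0.001]
force: [-0.6, 0.2, -1.8]
opening: 0.0332
finger_force: 60.2
time: 30.7
eef_pos: [0.5728, -0.2039, 0.0953]
tcp_rot: [-2.352, -2.079, 0.001]
force: [0.4, 0.5, -1.3]
opening: 0.0331
finger_force: 60.3
```

```bash
python3 -m pendant '[[0,0,-0.2,0],[0,0,-0.4,0],[0,0,-0.5,0],[0,0,-0.5,0]]'
```

```text
time: 31.03
eef_pos: [0.5736, -0.2044, 0.092]
tcp_rot: [2.354, 2.081, 0.0]
force: [-1.0, 0.0, -1.3]
opening: 0.0332
finger_force: 60.3
```

```bash
python3 -m pendant '[[0,0,-0.15,0],[0,0,-0.3,0],[0,0,-0.3,0],[0,0,-0.3,0]]'
```

```text
time: 31.37
eef_pos: [0.5739, -0.2047, 0.091]
tcp_rot: [2.352, 2.08, 0.0]
force: [-4.4, 2.4, 12.5]
opening: 0.0337
finger_force: 62.4
```

Contact with the floor. Releasing, backing off and checking.

```bash
python3 -m pendant '[[0,0,0,0],[0,0,0,0],[0,0,0,0],[0,0,0,0]]' 0.75
python3 -m pendant '[[0,0,4,0],[0,0,8,0],[0,0,12,0],[0,0,16,0],[-2,10,16,0],[-4,26,16,0],[-4,26,16,0],[-4,26,16,0],[-4,26,16,0],[-4,26,16,0]]' 1
python3 -m pendant '[[0,4,0,0],[0,8,0,0],[0,8,0,0],[0,8,0,0],[0,8,0,0]]'
python3 - <<'E'
from m import *
for c in('top','side'):
    im,d=arm.read_camera(c); cv2.imwrite(f'pics/f_{c}.png',im[:,:,::-1] if c=='top' else im[60:260,120:320,::-1].repeat(3,0).repeat(3,1)); P=cloud(c,d>0,d)
    for n,y,z in(('stock',104,126),('c1',47,126),('bs',-5,134),('c2',-57,126),('b',-109,134)):
        p=C+Y*y/1000; q=(P[:,:2]-p)*1000
        Q=P[(abs(q@X)<25)&(abs(q@Y)<27)&(P[:,2]>.115)&(P[:,2]<.15)]
        if len(Q)>5: r=rect(Q); o=(np.array(r[0])/1000-C)*1000; print(c,n,'crate xy',(o@X).round(1),(o@Y).round(1),r[1:],np.percentile(Q[:,2],[5,95]).round(4))
E
```

```text
time: 31.7
eef_pos: [0.5736, -0.2044, 0.0889]
tcp_rot: [2.354, 2.081, 0.0]
force: [0.3, -0.7, 1.2]
opening: 0.064
finger_force: 0.0
time: 32.53
eef_pos: [0.5349, 0.0444, 0.249]
tcp_rot: [2.354, 2.08, 0.001]
force: [0.2, 1.0, -0.3]
opening: 0.0853
finger_force: 0.0
time: 32.95
eef_pos: [0.5355, 0.1226, 0.2488]
tcp_rot: [2.353, 2.082, -0.0]
force: [-0.3, -0.6, -0.1]
opening: 0.0856
finger_force: 0.0
top stock crate xy -2.1 102.3 (array([46.7, 34.3]), 84.8) [0.1203 0.1293]
top c1 crate xy -0.5 47.9 (array([46.9, 35.5]), 83.0) [0.1203 0.1288]
top bs crate xy -2.1 -4.1 (array([25. , 23.5]), 88.0) [0.1209 0.1362]
top c2 crate xy -0.2 -56.5 (array([47.9, 34.2]), 82.1) [0.1195 0.1288]
top b crate xy -0.9 -108.5 (array([25.3, 23.5]), 1.5) [0.1175 0.1359]
side stock crate xy -1.6 103.7 (array([47.4, 33.5]), 82.0) [0.1165 0.1263]
side c1 crate xy 0.7 49.3 (array([46.7, 33.5]), 84.5) [0.1191 0.1264]
side bs crate xy -0.9 -3.1 (array([24.9, 23.1]), 49.5) [0.1171 0.134 ]
side c2 crate xy 0.9 -56.1 (array([47. , 32.6]), 82.4) [0.1173 0.1265]
side b crate xy 1.3 -106.7 (array([24.1, 25. ]), 64.5) [0.1188 0.1342]
```

View pics/f_top.png

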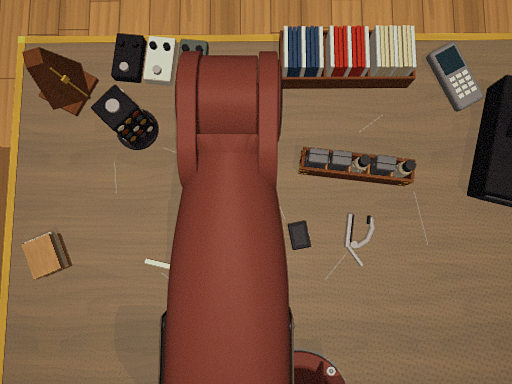

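All five cells are filled, and the crate at px (300–413, 160–172) shows the tops at the right heights (126 mm for the cases, 134 mm for the bottles). The tin and capo are where they started.

```bash
python3 -c "
from cell import arm
print(arm.hand_in())"
```

```text
the job is handed in; nothing more can be done
None
```

I filled all three cells and handed the job in at about 33 s: both cases and the bottle measured upright, on the cell floors and within about 3 mm of their seated points, and the crate's own stock stayed within about 2 mm of its starting position; the hand-in returned no verdict.

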